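Level the tilting stand with a wedge and stack the tool cases on it

TASK

The hinged plate of the stand droops at its free edge: while nothing is on it yet, push the wooden wedge, thin end first, under that edge until the plate sits level, and leave the wedge there. Then pile every grey case that is there into one square column in the middle of the plate, lids up, the biggest at the bottom and each next one smaller, all centred on the plate and on one another with their long sides along the plate's long side. The plate must still be level on its wedge when you let go of the last one; leave the spray can, the hammer and the disc pack where they are.

Things in the scene. Friction and masses are not known exactly. Their poses are not given: they have to be found in the camera images.
- stand: Fixed dark-steel base of the tilting stand. Origin on the bench under the plate's middle; its +y points from the plate's free edge to the hinge, whose axis runs along x, 75 mm from the origin, 24 mm up. Two rubber rests, 9.5 mm high, 16 mm wide, stand under the free edge's corners, 88 mm either side of the middle; the way in between is open. Place and yaw (within 0.25 rad of 0) vary.
- plate (a joint): Tilt in rad of the aluminium plate: 0 = level; negative = free edge too low (-0.093 at the start, free edge's underside about 10 mm up); positive = too high (to 0.08). 200 mm along the stand's x, 150 mm from hinge to free edge, 8 mm thick, 0.7 kg, swings freely on its hinge. Level, its underside is 24 mm above the bench.
- plate_mid (a point): Centre of the plate's upper face (32 mm above the bench when level, 75 mm from free edge and from hinge); a rectangle 170 x 80 mm is scribed around it. Its axes are the plate's: x along the long side, y towards the hinge, z out of the face.
- wedge_grip (a point): Wooden wedge, 0.16 kg, flat on the bench. Point: centre of its upright head, a block 30 long x 44 wide x 46 mm high (23 mm above the underside). x points from the head to the thin tip, z up. The ramp, 44 mm wide, starts 15 mm ahead of the point, 30 mm thick, and thins evenly to 5 mm at the tip, 125 mm ahead; it is 24 mm thick 41 mm ahead. It stays by friction where it is left under the plate.
- case_a_mid (a point): Centre of a closed grey steel case 160 long (its x) x 68 wide (its y) x 38 mm high (its z, lid up), about 0.3 kg, lying flat on the bench at the start; point half-way up. May be absent (None).
- case_b_mid (a point): Centre of a closed grey steel case 144 long (its x) x 64 wide (its y) x 36 mm high (its z, lid up), about 0.26 kg, lying flat on the bench at the start; point half-way up. May be absent (None).
- case_c_mid (a point): Centre of a closed grey steel case 128 long (its x) x 60 wide (its y) x 34 mm high (its z, lid up), about 0.22 kg, lying flat on the bench at the start; point half-way up. May be absent (None).
- case_d_mid (a point): Centre of a closed grey steel case 112 long (its x) x 56 wide (its y) x 32 mm high (its z, lid up), about 0.18 kg, lying flat on the bench at the start; point half-way up. May be absent (None).
- case_e_mid (a point): Centre of a closed grey steel case 96 long (its x) x 52 wide (its y) x 32 mm high (its z, lid up), about 0.15 kg, lying flat on the bench at the start; point half-way up. May be absent (None).
- case_f_mid (a point): Centre of a closed grey steel case 80 long (its x) x 48 wide (its y) x 30 mm high (its z, lid up), about 0.12 kg, lying flat on the bench at the start; point half-way up. May be absent (None).
- spray: Bystander: spray can, 60 mm across, 120 mm high; origin under its centre. Leave it alone.
- hammer: Bystander: hammer, 260 mm long, lying along its x; origin under its middle. Leave it alone.
- disc_pack: Bystander: pack of grinding discs, 116 mm across, 30 mm high; origin under its centre. Leave it alone.
There are look-alikes about, which are no part of the job. Leave any pink look-alike of the part that bears case_a_mid alone.

How it is judged:
On the way:
1. the wedge bears the empty plate level (within 0.016 rad), the robot not touching the stand and no case on it (value of joint plate between -0.016 and 0.016 rad and contact force between wedge and stand above 0.3 N and contact force between each of the arm, the fingers and stand below 0.3 N and contact force between each of case_a, case_b, case_c, case_d, case_e, case_f and stand below 0.1 N), for 0.3 s.
At the end, for the whole second after the job is handed in: Plate level within 0.016 rad on the wedge; all cases present upright, at rest, in one column, biggest at the bottom to smallest on top, each centre within 20 mm of the plate's and 14 mm of every other's seen from above, long sides within 0.14 rad of the plate's (value of joint plate between -0.016 and 0.016 rad and contact force between wedge and stand above 0.3 N and horizontal distance between each of case_a_mid, case_b_mid, case_c_mid, case_d_mid, case_e_mid, case_f_mid and plate_mid below 0.02 m and angle between the x axis of each of case_a_mid, case_b_mid, case_c_mid, case_d_mid, case_e_mid, case_f_mid and the x axis of plate_mid, either way round below 0.14 rad and angle between each of case_a_mid, case_b_mid, case_c_mid, case_d_mid, case_e_mid, case_f_mid's own z axis and vertical below 0.06 rad and linear speed of each of case_a, case_b, case_c, case_d, case_e, case_f below 0.02 m/s and z of each of case_b_mid, case_c_mid, case_d_mid, case_e_mid, case_f_mid in the frame of case_a_mid above 0.025 m and horizontal distance between case_a_mid and case_b_mid below 0.014 m and horizontal distance between each of case_a_mid, case_b_mid and case_c_mid below 0.014 m and horizontal distance between each of case_a_mid, case_b_mid, case_c_mid and case_d_mid below 0.014 m and horizontal distance between each of case_a_mid, case_b_mid, case_c_mid, case_d_mid and case_e_mid below 0.014 m and horizontal distance between each of case_a_mid, case_b_mid, case_c_mid, case_d_mid, case_e_mid and case_f_mid below 0.014 m and z of each of case_c_mid, case_d_mid, case_e_mid, case_f_mid in the frame of case_b_mid above 0.025 m and z of each of case_d_mid, case_e_mid, case_f_mid in the frame of case_c_mid above 0.025 m and z of each of case_e_mid, case_f_mid in the frame of case_d_mid above 0.025 m and z of case_f_mid in the frame of case_e_mid above 0.025 m); the robot touches nothing.
It fails at once if the spray can is moved more than 40 mm (distance of spray from where it was at the start of the episode above 0.04 m).
It fails at once if the hammer is moved more than 40 mm (distance of hammer from where it was at the start of the episode above 0.04 m).
It fails at once if the disc pack is moved more than 40 mm (distance of disc_pack from where it was at the start of the episode above 0.04 m).
Of case_a, case_b, case_c, case_d, case_e, case_f only 4 to 6 are there at a start; the rules pass over those that are not, and their reading is None.
At some moment in a run one of wedge, case_e, case_f may be knocked a few centimetres aside while the robot is not near it.
Once in a run the grip may slacken for a moment while it holds something.
It also fails if it takes over 208 s, if anything falls off the work surface, if the arm or the gripper's body presses on something with over 40 N, if the wrist force passes 120 N, or if a joint passes its speed limit or range.

ROBOT

A 6-joint arm with a two-finger parallel gripper is mounted at the origin on the work surface. World frame = base frame: x ahead of the robot, y to its left, z up, the work surface at z = 0. Lengths are in m, angles in rad, forces in N, time in s.
With the tool pointing down it reaches from about 0.425 to 0.925 m from the base axis. Payload 12.5 kg.
Tool frame: the origin (TCP) lies midway between the tips of the shut fingers; the grasp point (between the pads) lies 19 mm behind it; z points along the fingers, y is the line along which they close (so a half turn about z gives the same grasp; the last joint's range is limited). The gripper opens to 85 mm and grips with 20 to 120 N. Pads are 22 mm wide; open, the fingers measure 114 mm over their backs; the gripper's body (76 mm by 85 mm) begins 54 mm behind the grasp point. The pads swing forward as they close: fully open they stand 13 mm farther back than shut.
Start: joints at [-1.274, 0.491, 1.559, -0, 1.092, -0.106], TCP at [0.245, -0.575, 0.231] pointing down, gripper open.
Joint ranges: [-3.1, 3.1], [-0.84, 2.19], [0.05, 2.79], [-1.13, 4.28], [0.06, 2.93], [-2.69, 2.69]. Speed limits (rad/s): [2.22, 2.22, 2.79, 3.14, 3.14, 3.14].

INTERFACE

Orientations are given as a unit quaternion [x, y, z, w].
In Python, from station import * gives the robot as it stands.
- The arm moves only by the tool servo_tool, never from a script. Its argument "series" is one flat list of numbers, 7 for each row, row after row: the opening, from 0 (shut) to 1 (fully open), then the shift along the tool's x, y, z in units of 50 mm (1.0 is 50 mm), then the turn, a rotation vector about the tool's x, y, z in units of 6 degrees (1.0 is 6 degrees). In form: [jaw, x, y, z, ax, ay, az, jaw, x, y, z, ax, ay, az, ...]. A call has exactly 5 rows; each row is the pose to reach, as a shift and turn from the pose commanded when the call began, along the tool's axes at that moment; what a row does not reach only later rows make up. A row lasts 1/10 s, in which the tool goes at most 50 mm and 8.59 degrees, less where a joint would pass 70% of its speed; a pose out of reach is approached as far as the arm can. A call with a gripper value outside its range is refused whole. The fingers move at their own pace and stop on an object; "squeeze" is the grip in N (left out, the last holds). Time passes only in rows, so rows that repeat a pose let the fingers close, or fill a call up. It gives the time, the measured TCP pose, the force, the opening and the grip force at its end, in the units of the state.
- read_state(): the state, without advancing time (a new reading comes with each control period).
- snapshot(name): name is "scene" or "top"; returns (picture, depth): 420x560x3 uint8, red, green, blue; 420x560 float32, m along the optical axis (not along the pixel's ray), 0 where there is no reading.
- calibration(name): a dict with "camera_matrix" (3x3 intrinsics, pixels), "D" ([k1, k2, p1, p2, k3] as OpenCV has them; the pictures are not rectified), "cam_to_world" (4x4, takes a point from camera to world coordinates). Camera axes: x right, y down, z forward; pixel columns grow to the right and rows downward; lengths in m; the calibration is good to about 2 mm. A picture is of the moment at which its call begins. calibration takes no time and is no camera call.
- hand_in(): hands the job in; it is judged then, once.
The state is a dict: "time": time; "joint_positions": joint angles; "dq": joint speeds; "tau": joint torques, N m; "position": TCP position; "tcp_rot": TCP orientation; "ft_force": force on the tool from outside, world axes, zero at the start; "moment": the same for the moment, N m; "finger_gap": opening from 0.0 (shut) to 1.0 (fully open); "finger_force": force on a finger pad.
Only numpy, scipy, OpenCV 4.12 (cv2) and the standard library are available. Lean on these libraries where they do the work, as an engineer would, in place of code of your own. Each camera call takes 0.05 s, during which the arm holds its last target. There are 200 camera calls.

## Working session

There is one attempt and no reset: what is moved stays moved. The work goes in short steps, Python scripts to look and compute and a tool call to move; the robot and the scene stay as the last step left them, time stands still between calls to the robot, and variables do not carry over. Pictures are saved under pics/ and viewed, at most 14 in all, crops included, and the job is handed in when it is done.

Besides the shell and the picture viewer there is one more tool, called after "Emit:" as name(argument=value, ...) on one line, values as JSON. servo_tool: Moves the arm, as the interface text tells. Its arguments: {"type":"object","properties":{"series":{"type":"array"},"squeeze":{"type":"number"}},"required":["series"]}

```bash
ls; mkdir -p pics
python3 - <<'E'
from station import *
import cv2,numpy as np
for n in("scene","top"):
    p,d=snapshot(n); np.savez(f"pics/{n}0.npz",p=p,d=d)
    cv2.imwrite(f"pics/{n}0.png",cv2.resize(p[:,:,::-1],(800,600),interpolation=cv2.INTER_CUBIC))
    c=calibration(n);print(n,c["camera_matrix"],c["D"],np.round(c["cam_to_world"],3))
print(read_state())
E
```

```text
pics
scene [[441.69921321   0.         285.97465077]
 [  0.         441.69921321 210.17633101]
 [  0.           0.           1.        ]] [0.02832686 0.         0.         0.         0.        ] [[-0.744  0.465 -0.48   1.126]
 [ 0.668  0.526 -0.526  0.705]
 [ 0.008 -0.712 -0.702  0.976]
 [ 0.     0.     0.     1.   ]]
top [[448.0536977    0.         271.7145191 ]
 [  0.         448.0536977  213.01278238]
 [  0.           0.           1.        ]] [-0.14084744  0.          0.          0.          0.        ] [[-0.021 -0.995  0.101  0.387]
 [-1.     0.02  -0.009  0.035]
 [ 0.007 -0.101 -0.995  1.179]
 [ 0.     0.     0.     1.   ]]
{'time': 0.1, 'joint_positions': array([-1.27361477e+00,  4.91483475e-01,  1.55941393e+00, -2.08943627e-05,
        1.09170048e+00, -1.05615045e-01]), 'dq': array([ 0.00116369, -0.00151856, -0.00158578, -0.00044449, -0.00132458,
       -0.00068054]), 'tau': array([ 4.11073372e-03, -6.19447875e+01, -2.62024552e+01,  4.72603674e-06,
        2.90328193e-03,  6.11149446e-06]), 'position': array([ 0.24494096, -0.57477333,  0.23078724]), 'tcp_rot': array([ 9.79786732e-01,  2.00044264e-01, -5.72944456e-05, -4.99423433e-04]), 'ft_force': array([-0.4768114, -0.4129463,  1.0263262]), 'moment': array([-0.00321521,  0.01241036, -0.00804853]), 'finger_force': 0.0, 'finger_gap': 0.9964308019375326}
```

View pics/top0.png

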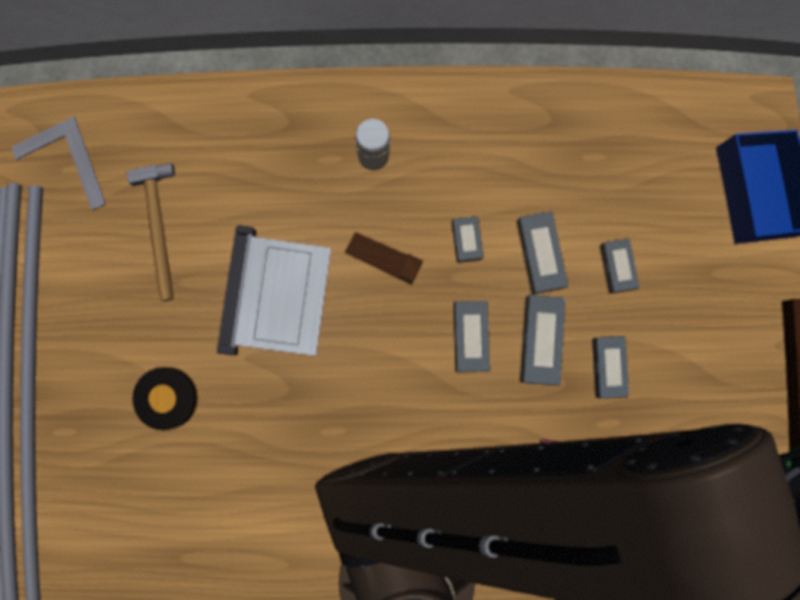

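View pics/scene0.png

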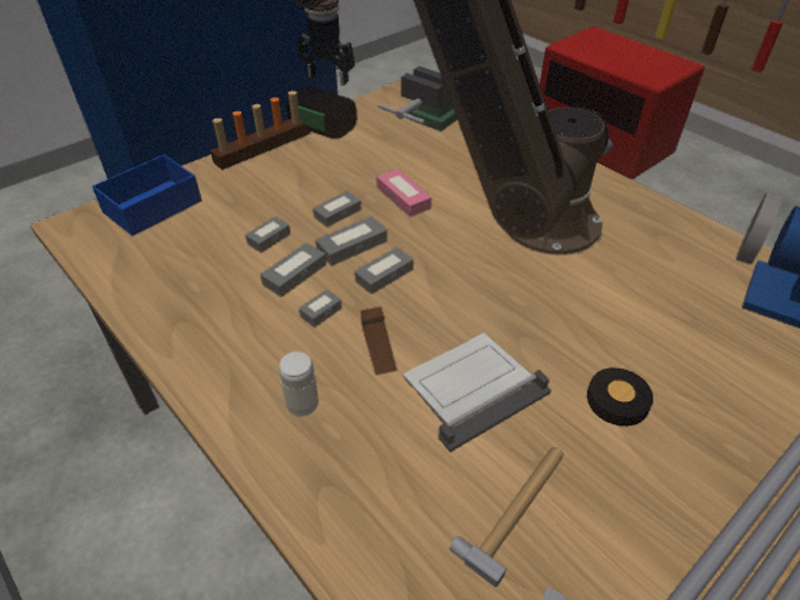

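```bash
cat > h.py <<'E'
from station import *
import cv2,numpy as np
def cloud(n,p=None,d=None):
    if p is None: p,d=snapshot(n)
    c=calibration(n);K=c["camera_matrix"];T=c["cam_to_world"]
    v,u=np.mgrid[0:420,0:560]
    q=cv2.undistortPoints(np.stack([u,v],-1).reshape(-1,1,2).astype(np.float64),K,np.array(c["D"])).reshape(420,560,2)
    P=np.dstack([q[...,0]*d,q[...,1]*d,d])@T[:3,:3].T+T[:3,3]
    P[d==0]=np.nan
    return p,P
def blobs(P,zlo,zhi,xr=(0.2,1),yr=(-.6,.5),amin=60):
    m=((P[...,2]>zlo)&(P[...,2]<zhi)&(P[...,0]>xr[0])&(P[...,0]<xr[1])&(P[...,1]>yr[0])&(P[...,1]<yr[1])).astype(np.uint8)
    n,l,s,c=cv2.connectedComponentsWithStats(m,connectivity=4)
    out=[]
    for i in range(1,n):
        if s[i,4]<amin: continue
        Q=P[l==i]; r=cv2.minAreaRect((Q[:,:2]*1000).astype(np.float32))
        (cx,cy),(w,h),a=r
        if w<h: w,h,a=h,w,a+90
        a=(a+90)%180-90
        out.append((round(cx),round(cy),round(w),round(h),round(a,1),round(np.median(Q[:,2])*1000),s[i,4],c[i].round()))
    return out
E
python3 - <<'E'
from h import *
z=np.load("pics/top0.npz");p,P=cloud("top",z["p"],z["d"])
b=P[(np.abs(P[...,0]-.6)<.3)&(np.abs(P[...,1])<.4)][:,2];print(np.nanpercentile(b,[10,50,80,90]))
for o in blobs(P,.014,.2):print(*o)
E
```

```text
[-0.00250623  0.00113625  0.02827976  0.04154698]
791 47 58 58 68.9 118 701 [260. 100.]
652 455 262 72 4.4 24 1039 [110. 157.]
596 -262 146 67 9.3 36 1422 [380. 176.]
623 -124 81 50 5.9 30 588 [327. 167.]
529 232 236 180 -8.3 26 4661 [195. 207.]
570 -409 99 54 8.0 31 738 [434. 186.]
585 18 106 46 62.2 25 649 [275. 183.]
434 -256 160 71 -6.4 38 1682 [380. 238.]
444 -125 124 62 -0.4 34 1172 [330. 235.]
382 -383 112 59 0.5 31 950 [428. 256.]
342 436 116 114 61.4 30 1557 [114. 279.]
246 67 125 6 -75.4 183 95 [255. 323.]
```

Run:
```python
from h import *
z=np.load("pics/top0.npz");p,P=cloud("top",z["p"],z["d"])
g=p.astype(int);br=(g.min(2)>110)
m=br&(abs(P[...,0]-.53)<.15)&(abs(P[...,1]-.21)<.14)&(P[...,2]>.01)&(P[...,2]<.06)
Q=P[m];print(len(Q));A=np.c_[Q[:,:2],np.ones(len(Q))];s=np.linalg.lstsq(A,Q[:,2],rcond=None)[0];print(s)
r=cv2.minAreaRect((Q[:,:2]*1000).astype(np.float32));print(r,cv2.boxPoints(r).round())
# wedge head
for o in blobs(P,.038,.06,(.5,.7),(-.06,.12),10):print("head",*o)
for o in blobs(P,.004,.06,(.48,.7),(-.06,.085),50):print("wedge",*o)
cv2.imwrite("pics/crop1.png",cv2.resize(p[130:300,140:470,::-1],(800,412),interpolation=cv2.INTER_CUBIC))
```

```text
4404
[ 0.01440191  0.09643514 -0.00344853]
((526.1773681640625, 217.81304931640625), (150.82447814941406, 201.40023803710938), 81.39997100830078) [[415. 158.]
 [614. 128.]
 [637. 277.]
 [438. 307.]]
head 567 -16 46 30 -27.3 45 209 [287. 188.]
wedge 592 32 140 49 61.5 22 865 [270. 181.]
```

View pics/crop1.png

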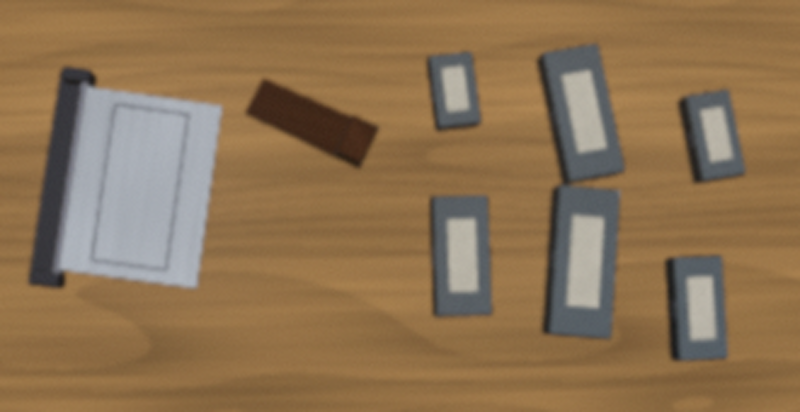

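Candidates (native top pixels): grey A (380,238), B (380,176), C (330,235), D (428,256), E (434,186), F (327,167), all sized by the depth data. The pink look-alike (scene view 404,192) is to be left alone. The wedge head is at (287,188) with its tip to the left, facing the plate's free edge.

```bash
cat >> h.py <<'E'
def plan(wps):
    "wps: (x,y,z mm, psi deg of tool x in world), each its own call"
    from scipy.spatial.transform import Rotation as Ro
    s=read_state();p=s["position"]*1000;R=Ro.from_quat(s["tcp_rot"])
    ax=R.as_matrix()[:,0];print("t",round(s["time"],2),"at",p.round(1),"psi",round(np.degrees(np.arctan2(ax[1],ax[0])),2),"gap",round(s["finger_gap"],3),"F",s["ft_force"].round(1),round(s["finger_force"],1))
    for x,y,z,a in wps:
        c,n=np.cos(np.radians(a)),np.sin(np.radians(a))
        R2=Ro.from_matrix(np.array([[c,n,0],[n,-c,0],[0,0,-1]]))
        t=np.array([x,y,z],float)
        print((x,y,z,a),"->",(R.inv().apply(t-p)/50).round(2),np.degrees((R.inv()*R2).as_rotvec()/6).round(2))
        p,R=t,R2
E
python3 -c "
from h import *
plan([(353,-389,231,23.1),(460,-202,200,23.1),(567,-16,140,62),(567,-16,30,62),(567,-16,8,62),(494,5.4,8,81.4),(508.7,103.3,8,81.4)])"
```

```text
t 0.1 at [ 244.9 -574.8  230.8] psi 23.08 gap 0.996 F [-0.5 -0.4  1. ] 0.0
(353, -389, 231, 23.1) -> [ 3.44 -2.57 -0.  ] [-0.01 -0.   -0.  ]
(460, -202, 200, 23.1) -> [ 3.44 -2.6   0.62] [0. 0. 0.]
(567, -16, 140, 62) -> [ 3.43 -2.58  1.2 ] [ 0.    0.   -6.48]
(567, -16, 30, 62) -> [0.  0.  2.2] [0. 0. 0.]
(567, -16, 8, 62) -> [0.   0.   0.44] [0. 0. 0.]
(494, 5.4, 8, 81.4) -> [-0.31 -1.49  0.  ] [ 0.    0.   -3.23]
(508.7, 103.3, 8, 81.4) -> [ 1.98 -0.    0.  ] [0. 0. 0.]
```

Emit:
servo_tool(series=[1,0.6,-0.45,0,0,0,0,1,1.3,-1,0,0,0,0,1,2.0,-1.5,0,0,0,0,1,2.7,-2.05,0,0,0,0,1,3.44,-2.57,0,0,0,0])

```text
time: 0.6
position: [0.3532, -0.3877, 0.2311]
tcp_rot: [0.98, 0.2, -0.0, -0.0]
ft_force: [0.4, -0.5, 0.1]
finger_gap: 1.002
finger_force: 0.0
```

Emit:
servo_tool(series=[1,0.7,-0.52,0.12,0,0,0,1,1.4,-1.04,0.25,0,0,0,1,2.1,-1.56,0.37,0,0,0,1,2.8,-2.08,0.5,0,0,0,1,3.44,-2.6,0.62,0,0,0])

```text
time: 1.1
position: [0.4608, -0.2006, 0.1999]
tcp_rot: [0.98, 0.2, -0.0, -0.0]
ft_force: [0.7, -0.5, -0.7]
finger_gap: 1.003
finger_force: 0.0
```

Emit:
servo_tool(series=[1,0.8,-0.6,0.24,0,0,-1.3,1,1.6,-1.2,0.5,0,0,-2.6,1,2.4,-1.8,0.8,0,0,-3.9,1,3.43,-2.58,1.2,0,0,-5.2,1,3.43,-2.58,1.2,0,0,-6.48])

```text
time: 1.6
position: [0.5681, -0.0132, 0.1388]
tcp_rot: [0.855, 0.518, -0.0, -0.001]
ft_force: [-0.1, -1.6, -0.2]
finger_gap: 1.001
finger_force: 0.0
```

```bash
python3 -c "
from h import *
p,P=cloud('scene')
for o in blobs(P,.036,.06,(.48,.7),(-.06,.12),10):print('head',*o)
plan([(567,-16,30,62),(567,-16,8,62),(494,5.4,8,81.4),(508.7,103.3,8,81.4)])"
```

```text
head 571 -18 48 34 -23.7 43 136 [260. 220.]
t 1.65 at [568.7 -12.  138.2] psi 62.92 gap 1.002 F [-0.9  1.6 -0.6] 0.0
(567, -16, 30, 62) -> [-0.09  0.01  2.16] [-0.02  0.    0.15]
(567, -16, 8, 62) -> [0.   0.   0.44] [0. 0. 0.]
(494, 5.4, 8, 81.4) -> [-0.31 -1.49  0.  ] [ 0.    0.   -3.23]
(508.7, 103.3, 8, 81.4) -> [ 1.98 -0.    0.  ] [0. 0. 0.]
```

Emit:
servo_tool(series=[1,0,0,0.5,0,0,0,1,0,0,1.0,0,0,0,1,0,0,1.5,0,0,0,1,0,0,1.9,0,0,0,1,0,0,2.2,0,0,0])

```text
time: 2.15
position: [0.5668, -0.0166, 0.0288]
tcp_rot: [0.858, 0.514, -0.001, -0.0]
ft_force: [0.2, 0.7, 0.8]
finger_gap: 0.998
finger_force: 0.0
```

```bash
python3 -c "
from h import *
plan([(567,-16,8,62),(494,5.4,8,81.4),(508.7,103.3,8,81.4)])"
```

```text
t 2.15 at [566.8 -16.6  28.8] psi 61.92 gap 0.998 F [0.2 0.7 0.8] 0.0
(567, -16, 8, 62) -> [ 0.01 -0.    0.42] [-0.01  0.01 -0.01]
(494, 5.4, 8, 81.4) -> [-0.31 -1.49  0.  ] [ 0.    0.   -3.23]
(508.7, 103.3, 8, 81.4) -> [ 1.98 -0.    0.  ] [0. 0. 0.]
```

Emit:
servo_tool(series=[1,0,0,0.2,0,0,0,1,0,0,0.42,0,0,0,0.3,0,0,0.42,0,0,0,0.3,0,0,0.42,0,0,0,0.3,0,0,0.42,0,0,0], squeeze=50)

```text
time: 2.65
position: [0.5677, -0.0165, 0.0099]
tcp_rot: [0.857, 0.515, 0.0, 0.0]
ft_force: [1.6, -0.6, 1.7]
finger_gap: 0.515
finger_force: 1.8
```

Emit:
servo_tool(series=[0.3,0,0,0,0,0,0,0.3,0,0,0,0,0,0,0.3,0,0,0,0,0,0,0.3,0,0,0,0,0,0,0.3,0,0,0,0,0,0])

```text
time: 3.15
position: [0.5678, -0.0165, 0.0101]
tcp_rot: [0.857, 0.515, 0.001, 0.0]
ft_force: [-0.3, 0.2, 6.5]
finger_gap: 0.511
finger_force: 51.7
```

Emit:
servo_tool(series=[0.3,0,-0.2,0,0,0,-0.4,0.3,-0.1,-0.5,0,0,0,-1.1,0.3,-0.2,-0.9,0,0,0,-2,0.3,-0.28,-1.3,0,0,0,-2.8,0.3,-0.31,-1.49,0,0,0,-3.23])

```text
time: 3.65
position: [0.494, 0.0051, 0.0101]
tcp_rot: [0.757, 0.653, 0.001, 0.001]
ft_force: [2.9, -0.2, 3.5]
finger_gap: 0.51
finger_force: 51.4
```

Emit:
servo_tool(series=[0.3,0,0,0,0,0,0,0.3,0,0,0,0,0,0,0.3,0,0,0,0,0,0,0.3,0,0,0,0,0,0,0.3,0,0,0,0,0,0])

```text
time: 4.15
position: [0.4937, 0.0052, 0.0101]
tcp_rot: [0.758, 0.652, -0.0, -0.0]
ft_force: [-5.3, 3.2, 13.0]
finger_gap: 0.509
finger_force: 52.7
```

```bash
python3 -c "
from h import *
p,P=cloud('scene')
cv2.imwrite('pics/w1.png',cv2.resize(p[170:330,200:420,::-1],(770,560),interpolation=cv2.INTER_CUBIC))
plan([(508.7,103.3,9,81.4)])"
```

```text
t 4.2 at [493.7   5.2  10.1] psi 81.35 gap 0.506 F [-5.   3.6 12.8] 52.7
(508.7, 103.3, 9, 81.4) -> [1.98 0.   0.02] [-0.01  0.   -0.01]
```

View pics/w1.png

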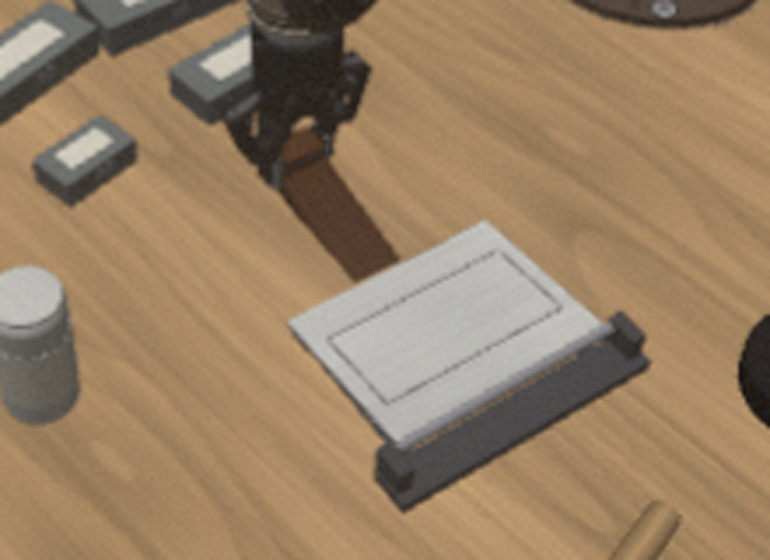

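Wedge is in the fingers, tip just before the middle of the free edge (crop 380,265). Now I push it in.

Emit:
servo_tool(series=[0.3,0.15,0,0,0,0,0,0.3,0.35,0,0,0,0,0,0.3,0.55,0,0,0,0,0,0.3,0.75,0,0,0,0,0,0.3,0.95,0,0,0,0,0])

```text
time: 4.7
position: [0.502, 0.0514, 0.0101]
tcp_rot: [0.759, 0.652, 0.0, 0.001]
ft_force: [-2.1, -13.2, 9.3]
finger_gap: 0.503
finger_force: 52.2
```

Emit:
servo_tool(series=[0.3,0.2,0,0,0,0,0,0.3,0.4,0,0,0,0,0,0.3,0.6,0,0,0,0,0,0.3,0.8,0,0,0,0,0,0.3,1.03,0,0,0,0,0])

```text
time: 5.2
position: [0.5096, 0.1021, 0.0101]
tcp_rot: [0.759, 0.651, 0.0, 0.001]
ft_force: [-2.2, -12.0, 9.8]
finger_gap: 0.508
finger_force: 52.2
```

```bash
cat >> h.py <<'E'
def plate(n="scene"):
    p,P=cloud(n);g=p.astype(int)
    m=(g.min(2)>100)&(abs(P[...,0]-.53)<.12)&(abs(P[...,1]-.22)<.1)&(P[...,2]>.01)&(P[...,2]<.05)
    for _ in range(3):
        Q=P[m];s=np.linalg.lstsq(np.c_[Q[:,:2],np.ones(len(Q))],Q[:,2],rcond=None)[0]
        r=abs(P[...,:2]@s[:2]+s[2]-P[...,2]);m&=(r<.006)
    R=cv2.minAreaRect((Q[:,:2]*1000).astype(np.float32))
    print(n,"plate slope",(s[0]*.15+s[1]*.989).round(4),"z mid",(s[:2]@[.526,.218]+s[2]).round(4),len(Q),R)
    return p,P
E
python3 -c "
from h import *
plate();plate('top')
plan([])"
```

```text
scene plate slope 0.0052 z mid 0.0299 3277 ((525.5474853515625, 217.13525390625), (161.23367309570312, 205.18588256835938), 81.60356140136719)
top plate slope -0.0024 z mid 0.0323 2023 ((537.8834838867188, 218.12802124023438), (152.59234619140625, 180.18392944335938), 80.7448501586914)
t 5.3 at [509.9 103.5  10.1] psi 81.34 gap 0.505 F [0.8 6.7 9.2] 52.1
```

Emit:
servo_tool(series=[1,0,0,0,0,0,0,1,0,0,0,0,0,0,1,0,0,0,0,0,0,1,0,0,-0.3,0,0,0,1,0,0,-1,0,0,0])

```text
time: 5.8
position: [0.5081, 0.1025, 0.0579]
tcp_rot: [0.759, 0.652, -0.002, -0.001]
ft_force: [-0.3, -0.7, 0.6]
finger_gap: 0.999
finger_force: 0.0
```

Emit:
servo_tool(series=[1,-0.2,0,-1,0,0,0,1,-0.8,0,-2,0,0,0,1,-1.6,0,-2.4,0,0,0,1,-2.4,0,-2.4,0,0,0,1,-3.2,0,-2.4,0,0,0])

```text
time: 6.3
position: [0.4849, -0.057, 0.1805]
tcp_rot: [0.758, 0.652, 0.001, 0.001]
ft_force: [1.4, -0.3, 0.4]
finger_gap: 0.998
finger_force: 0.0
```

```bash
python3 -c "
from h import *
plate()
p,P=plate('top')
for o in blobs(P,.038,.06,(.48,.6),(.05,.14),10):print('head',*o)
for o in blobs(P,.014,.06,(.3,.8),(-.5,-.08)):print(*o)
plan([(434,-256,140,-6.4),(434,-256,2,-6.4),(434,-256,140,-6.4)])"
```

```text
scene plate slope 0.0013 z mid 0.0301 3264 ((524.9142456054688, 216.84490966796875), (160.03158569335938, 206.3898468017578), 80.91504669189453)
top plate slope -0.0014 z mid 0.0321 4427 ((526.8185424804688, 218.96139526367188), (153.35633850097656, 203.927490234375), 81.31066131591797)
head 509 105 45 31 -8.7 45 217 [240. 211.]
596 -262 146 68 9.3 36 1415 [380. 176.]
630 -124 68 50 4.9 30 427 [327. 163.]
570 -409 99 54 7.6 32 732 [434. 186.]
434 -256 159 71 -6.4 37 1681 [380. 238.]
382 -382 113 58 0.2 31 947 [427. 256.]
t 6.4 at [484.6 -59.  179.6] psi 81.1 gap 1.001 F [0.3 0.1 0.6] 0.0
(434, -256, 140, -6.4) -> [-4.05 -0.39  0.79] [1.000e-02 0.000e+00 1.458e+01]
(434, -256, 2, -6.4) -> [0.   0.   2.76] [0. 0. 0.]
(434, -256, 140, -6.4) -> [ 0.    0.   -2.76] [0. 0. 0.]
```

Plate is level on the wedge. Next is case A.

Emit:
servo_tool(series=[1,-0.8,-0.08,0,0,0,1.2,1,-1.6,-0.16,0,0,0,2.5,1,-2.4,-0.24,0,0,0,3.8,1,-3.2,-0.32,0,0,0,5.1,1,-4.05,-0.39,0,0,0,6.4])

```text
time: 6.9
position: [0.4349, -0.2535, 0.1792]
tcp_rot: [0.932, 0.364, -0.0, -0.0]
ft_force: [0.5, -1.1, -0.2]
finger_gap: 1.003
finger_force: 0.0
```

Emit:
servo_tool(series=[1,0,0,0.2,0,0,1.3,1,0,0,0.4,0,0,2.6,1,0,0,0.6,0,0,3.9,1,0,0,0.79,0,0,5.2,1,0,0,0.79,0,0,6.3])

```text
time: 7.4
position: [0.4351, -0.2519, 0.1385]
tcp_rot: [0.999, 0.042, -0.001, -0.001]
ft_force: [0.1, 0.1, 1.0]
finger_gap: 0.995
finger_force: 0.0
```

Emit:
servo_tool(series=[1,0,0,0,0,0,0.8,1,0,0,0,0,0,1.6,1,0,0,0,0,0,1.88,1,0,0,0,0,0,1.88,1,0,0,0,0,0,1.88])

```text
time: 7.9
position: [0.4354, -0.2525, 0.1397]
tcp_rot: [0.999, -0.053, -0.0, -0.0]
ft_force: [0.0, -0.5, -0.5]
finger_gap: 0.996
finger_force: 0.0
```

```bash
python3 -c "
from h import *
plan([(434,-256,30,-6.4),(434,-256,3,-6.4),(434,-256,140,-6.4),(490,-30,140,-8.6),(526,218,140,-8.6)])"
```

```text
t 7.9 at [ 435.4 -252.5  139.7] psi -6.03 gap 0.996 F [ 0.  -0.5 -0.5] 0.0
(434, -256, 30, -6.4) -> [-0.02  0.07  2.19] [-0.    0.    0.06]
(434, -256, 3, -6.4) -> [0.   0.   0.54] [0. 0. 0.]
(434, -256, 140, -6.4) -> [ 0.    0.   -2.74] [0. 0. 0.]
(490, -30, 140, -8.6) -> [ 0.61 -4.62  0.  ] [0.   0.   0.37]
(526, 218, 140, -8.6) -> [-0.03 -5.01  0.  ] [0. 0. 0.]
```

Emit:
servo_tool(series=[1,-0.02,0.07,0.5,0,0,0.06,1,-0.02,0.07,1.1,0,0,0.06,1,-0.02,0.07,1.7,0,0,0.06,1,-0.02,0.07,2.2,0,0,0.06,1,-0.02,0.07,2.7,0,0,0.06])

```text
time: 8.4
position: [0.434, -0.256, 0.0037]
tcp_rot: [0.998, -0.056, 0.0, 0.0]
ft_force: [1.0, -0.2, 1.0]
finger_gap: 1.001
finger_force: 0.0
```

Emit:
servo_tool(series=[1,0,0,0,0,0,0,0.6,0,0,0,0,0,0,0.6,0,0,0,0,0,0,0.6,0,0,0,0,0,0,0.6,0,0,0,0,0,0], squeeze=60)

```text
time: 8.9
position: [0.4344, -0.2563, 0.0059]
tcp_rot: [0.998, -0.057, 0.001, 0.001]
ft_force: [-0.9, 0.3, 7.1]
finger_gap: 0.782
finger_force: 68.8
```

Emit:
servo_tool(series=[0.6,0,0,0,0,0,0,0.6,0,0,-0.3,0,0,0,0.6,0,0,-0.8,0,0,0,0.6,0,0,-1.4,0,0,0,0.6,0,0,-2,0,0,0])

```text
time: 9.4
position: [0.4338, -0.2558, 0.1061]
tcp_rot: [0.998, -0.057, -0.0, -0.0]
ft_force: [-0.1, 0.3, -2.4]
finger_gap: 0.785
finger_force: 68.6
```

```bash
python3 -c "
from h import *
plan([(490,-30,120,-8.6),(526,218,120,-8.6),(526,218,36,-8.6)])"
```

```text
t 9.4 at [ 433.8 -255.8  106.1] psi -6.5 gap 0.785 F [-0.1  0.3 -2.4] 68.6
(490, -30, 120, -8.6) -> [ 0.61 -4.62 -0.28] [-0.    0.    0.35]
(526, 218, 120, -8.6) -> [-0.03 -5.01  0.  ] [0. 0. 0.]
(526, 218, 36, -8.6) -> [0.   0.   1.68] [0. 0. 0.]
```

Emit:
servo_tool(series=[0.6,0.07,-0.5,-0.1,0,0,0,0.6,0.2,-1.4,-0.2,0,0,0.1,0.6,0.35,-2.5,-0.28,0,0,0.2,0.6,0.48,-3.6,-0.28,0,0,0.3,0.6,0.61,-4.62,-0.28,0,0,0.35])

```text
time: 9.9
position: [0.4876, -0.0402, 0.1194]
tcp_rot: [0.997, -0.075, 0.0, 0.0]
ft_force: [1.1, -0.9, -2.8]
finger_gap: 0.785
finger_force: 68.8
```

Emit:
servo_tool(series=[0.6,0,-1.1,0,0,0,0,0.6,0,-2.2,0,0,0,0,0.6,0,-3.3,0,0,0,0,0.6,0,-4.4,0,0,0,0,0.6,-0.03,-5.01,0,0,0,0])

```text
time: 10.4
position: [0.5233, 0.2075, 0.1192]
tcp_rot: [0.997, -0.075, 0.0, -0.0]
ft_force: [0.9, -0.6, -3.0]
finger_gap: 0.783
finger_force: 68.7
```

Emit:
servo_tool(series=[0.6,0,0,0,0,0,0,0.6,0,0,0.3,0,0,0,0.6,0,0,0.7,0,0,0,0.6,0,0,1.0,0,0,0,0.6,0,0,1.2,0,0,0])

```text
time: 10.9
position: [0.523, 0.2049, 0.058]
tcp_rot: [0.997, -0.075, -0.001, 0.0]
ft_force: [0.2, 0.2, -3.0]
finger_gap: 0.785
finger_force: 69.0
```

```bash
python3 -c "
from h import *
for n in('top','scene'):
  p,P=cloud(n)
  for o in blobs(P,.07,.11,(.4,.65),(.15,.3),30):print(n,*o)
plan([(526,218,38,-8.6)])"
```

```text
top 584 167 28 11 -0.2 88 41 [214. 179.]
scene 459 217 71 32 76.4 86 151 [349. 237.]
scene 561 201 106 97 75.1 86 886 [315. 251.]
t 11.0 at [522.9 204.9  57.9] psi -8.62 gap 0.785 F [ 0.1  0.3 -3.2] 68.9
(526, 218, 38, -8.6) -> [ 0.02 -0.27  0.4 ] [ 0.01  0.02 -0.  ]
```

Emit:
servo_tool(series=[0.6,0.02,-0.15,0,0,0,0,0.6,0.02,-0.27,0,0,0,0,0.6,0.02,-0.27,0.15,0,0,0,0.6,0.02,-0.27,0.3,0,0,0,0.6,0.02,-0.27,0.4,0,0,0])

```text
time: 11.5
position: [0.5261, 0.2185, 0.038]
tcp_rot: [0.997, -0.075, -0.0, 0.0]
ft_force: [-2.9, 2.8, 34.4]
finger_gap: 0.784
finger_force: 81.0
```

```bash
python3 -c "
from h import *
plan([(526,218,38,-8.6)])"
```

```text
t 11.5 at [526.1 218.5  38. ] psi -8.59 gap 0.784 F [-2.9  2.8 34.4] 81.0
(526, 218, 38, -8.6) -> [-0.    0.01 -0.  ] [0.   0.01 0.  ]
```

Emit:
servo_tool(series=[0.6,0,0,-0.04,0,0,0,0.6,0,0,-0.04,0,0,0,0.85,0,0,-0.04,0,0,0,1,0,0,-0.04,0,0,0,1,0,0,-0.04,0,0,0])

```text
time: 12.0
position: [0.5266, 0.2185, 0.0409]
tcp_rot: [0.997, -0.075, 0.0, -0.0]
ft_force: [-0.1, 0.6, -0.0]
finger_gap: 1.001
finger_force: 0.0
```

Emit:
servo_tool(series=[1,0,0,-0.2,0,0,0,1,0,0,-0.6,0,0,0,1,0,0,-1.2,0,0,0,1,0,0,-1.8,0,0,0,1,0,0,-2.4,0,0,0])

```text
time: 12.5
position: [0.5263, 0.2185, 0.1627]
tcp_rot: [0.997, -0.075, 0.0, -0.0]
ft_force: [0.1, 0.5, -0.1]
finger_gap: 0.997
finger_force: 0.0
```

Emit:
servo_tool(series=[1,0,1,0,0,0,0,1,0,2,0,0,0,0,1,0,3,0,0,0,0,1,0,4,0,0,0,0,1,0,5,0,0,0,0])

```text
time: 13.0
position: [0.4885, -0.0304, 0.1617]
tcp_rot: [0.997, -0.075, 0.001, 0.0]
ft_force: [1.6, -0.4, -0.9]
finger_gap: 0.999
finger_force: 0.0
```

```bash
cat >> h.py <<'E'
def look():
    for n in("top","scene"):
        p,P=cloud(n)
        for o in blobs(P,.014,.3,(.3,.8),(-.5,-.07)):print(n,*o)
        Q=P[(abs(P[...,0]-.526)<.13)&(abs(P[...,1]-.222)<.1)];z=np.nanpercentile(Q[:,2],98)
        for o in blobs(P,z-.012,z+.012,(.4,.65),(.1,.3),30):print(n,"STACK",*o)
        g=p.astype(int);m=(g.min(2)>90)&(P[...,2]>.022)&(P[...,2]<.042)&(abs(P[...,0]-.526)<.12)&(abs(P[...,1]-.218)<.09)
        Q=P[m];v=(Q[:,:2]-[.526,.218])@[.1495,.9888]
        s=np.polyfit(v,Q[:,2],1);print(n,"tilt",-s[0].round(4),"z",s[1].round(4),len(v))
E
python3 -c "
from h import *
look();plan([(596,-262,120,9.3),(596,-262,3,9.3)])"
```

```text
top 596 -262 147 68 9.9 36 1412 [380. 176.]
top 627 -124 75 50 5.3 30 482 [327. 165.]
top 570 -409 99 54 8.2 31 736 [434. 186.]
top 382 -383 113 60 0.8 31 950 [428. 256.]
top STACK 527 219 158 68 -8.4 70 1664 [194. 204.]
top tilt 0.0002 z 0.0323 2734
scene 484 -88 42 28 75.0 215 178 [264. 149.]
scene 386 -383 118 60 0.2 28 385 [235. 145.]
scene 573 -410 100 60 7.9 28 355 [187. 163.]
scene 599 -263 148 69 8.9 33 772 [204. 187.]
scene 448 -126 130 66 -0.1 31 615 [267. 188.]
scene 627 -123 81 54 5.3 27 372 [223. 214.]
scene STACK 528 220 164 71 -8.1 68 1312 [327. 254.]
scene tilt -0.0018 z 0.0303 1733
t 13.1 at [488.5 -33.3 161.6] psi -8.91 gap 1.002 F [ 1.   1.2 -0.6] 0.0
(596, -262, 120, 9.3) -> [2.83 4.19 0.84] [ 0.01 -0.01 -3.04]
(596, -262, 3, 9.3) -> [0.   0.   2.34] [0. 0. 0.]
```

Emit:
servo_tool(series=[1,0.7,1.05,0,0,0,-0.7,1,1.4,2.1,0.2,0,0,-1.4,1,2.1,3.15,0.5,0,0,-2.1,1,2.83,4.19,0.84,0,0,-3.04,1,2.83,4.19,0.84,0,0,-3.04])

```text
time: 13.6
position: [0.5955, -0.2519, 0.1209]
tcp_rot: [0.996, 0.086, 0.0, 0.0]
ft_force: [0.7, 0.4, 0.8]
finger_gap: 0.997
finger_force: 0.0
```

Emit:
servo_tool(series=[1,0,0,0,0,0,0,1,0,0,0.6,0,0,0,1,0,0,1.2,0,0,0,1,0,0,1.6,0,0,0,1,0,0,1.6,0,0,0])

```text
time: 14.1
position: [0.5936, -0.2491, 0.0386]
tcp_rot: [0.996, 0.084, -0.002, -0.001]
ft_force: [0.5, -0.3, 1.2]
finger_gap: 1.002
finger_force: 0.0
```

```bash
python3 -c "
from h import *
plan([(596,-262,3,9.3),(596,-262,140,9.3),(575,-30,140,-4),(526,218,140,-8.6),(526,218,78,-8.6)])"
```

```text
t 14.1 at [ 593.6 -249.1   38.6] psi 9.66 gap 1.002 F [ 0.5 -0.3  1.2] 0.0
(596, -262, 3, 9.3) -> [0.01 0.26 0.71] [-0.02  0.03  0.06]
(596, -262, 140, 9.3) -> [ 0.    0.   -2.74] [0. 0. 0.]
(575, -30, 140, -4) -> [ 0.34 -4.65  0.  ] [0.   0.   2.22]
(526, 218, 140, -8.6) -> [-1.32 -4.88  0.  ] [0.   0.   0.77]
(526, 218, 78, -8.6) -> [0.   0.   1.24] [0. 0. 0.]
```

Emit:
servo_tool(series=[1,0.01,0.15,0,0,0,0.06,1,0.01,0.26,0,0,0,0.06,1,0.01,0.26,0.3,0,0,0.06,1,0.01,0.26,0.6,0,0,0.06,1,0.01,0.26,0.71,0,0,0.06])

```text
time: 14.6
position: [0.5963, -0.2628, 0.0029]
tcp_rot: [0.997, 0.081, -0.001, -0.001]
ft_force: [-0.4, 0.6, -0.2]
finger_gap: 1.002
finger_force: 0.0
```

Emit:
servo_tool(series=[1,0,0,0,0,0,0,0.55,0,0,0,0,0,0,0.55,0,0,0,0,0,0,0.55,0,0,0,0,0,0,0.55,0,0,0,0,0,0])

```text
time: 15.1
position: [0.5975, -0.2634, 0.0056]
tcp_rot: [0.997, 0.081, 0.0, 0.0]
ft_force: [-0.7, 1.1, 3.7]
finger_gap: 0.74
finger_force: 67.7
```

Emit:
servo_tool(series=[0.55,0,0,0,0,0,0,0.55,0,0,-0.3,0,0,0,0.55,0,0,-0.9,0,0,0,0.55,0,0,-1.8,0,0,0,0.55,0,0,-2.74,0,0,0])

```text
time: 15.6
position: [0.5965, -0.263, 0.1434]
tcp_rot: [0.997, 0.081, -0.001, -0.0]
ft_force: [0.4, -0.9, -2.9]
finger_gap: 0.738
finger_force: 66.9
```

Emit:
servo_tool(series=[0.55,0.02,-0.4,0,0,0,0.2,0.55,0.1,-1.2,0,0,0,0.6,0.55,0.17,-2.2,0,0,0,1.1,0.55,0.25,-3.4,0,0,0,1.6,0.55,0.34,-4.65,0,0,0,2.22])

```text
time: 16.1
position: [0.5778, -0.0522, 0.1427]
tcp_rot: [0.999, -0.037, 0.0, 0.0]
ft_force: [0.8, 0.2, -2.1]
finger_gap: 0.736
finger_force: 67.0
```

```bash
python3 -c "
from h import *
plan([(526,218,140,-8.6),(526,218,78,-8.6)])"
```

```text
t 16.1 at [577.8 -52.2 142.7] psi -4.21 gap 0.736 F [ 0.8  0.2 -2.1] 67.0
(526, 218, 140, -8.6) -> [-1.43 -5.31  0.05] [ 0.   -0.    0.73]
(526, 218, 78, -8.6) -> [0.   0.   1.24] [0. 0. 0.]
```

Emit:
servo_tool(series=[0.55,-0.2,-0.9,0,0,0,0.15,0.55,-0.5,-1.9,0,0,0,0.3,0.55,-0.8,-2.9,0,0,0,0.45,0.55,-1.1,-3.9,0,0,0,0.6,0.55,-1.3,-4.8,0,0,0,0.73])

```text
time: 16.6
position: [0.53, 0.1892, 0.1427]
tcp_rot: [0.997, -0.074, 0.0, 0.0]
ft_force: [1.3, -0.4, -1.6]
finger_gap: 0.739
finger_force: 67.0
```

Emit:
servo_tool(series=[0.55,0,-0.2,0,0,0,0,0.55,0,-0.2,0.2,0,0,0,0.55,0,-0.2,0.5,0,0,0,0.55,0,-0.2,0.8,0,0,0,0.55,0,-0.2,0.8,0,0,0])

```text
time: 17.1
position: [0.5318, 0.1955, 0.1]
tcp_rot: [0.997, -0.074, -0.002, 0.001]
ft_force: [-0.4, 0.1, -2.1]
finger_gap: 0.731
finger_force: 67.0
```

```bash
python3 -c "
from h import *
p,P=cloud('scene')
for o in blobs(P,.11,.15,(.4,.65),(.12,.32),30):print(*o)
plan([(526.5,218.5,77,-8.6)])"
```

```text
475 209 60 29 86.0 127 108 [345. 228.]
564 190 90 86 -16.2 128 815 [312. 240.]
t 17.15 at [532.3 195.8 101.1] psi -8.5 gap 0.74 F [ 0.1  0.3 -2.4] 67.0
(526.5, 218.5, 77, -8.6) -> [-0.18 -0.43  0.48] [0.01 0.02 0.02]
```

Emit:
servo_tool(series=[0.55,-0.1,-0.2,0,0,0,0,0.55,-0.18,-0.43,0.1,0,0,0,0.55,-0.18,-0.43,0.2,0,0,0,0.55,-0.18,-0.43,0.35,0,0,0,0.55,-0.18,-0.43,0.46,0,0,0])

```text
time: 17.65
position: [0.5266, 0.2199, 0.0783]
tcp_rot: [0.997, -0.073, -0.0, 0.0]
ft_force: [-0.4, -0.1, -3.3]
finger_gap: 0.734
finger_force: 67.2
```

```bash
python3 -c "
from h import *
plan([(526.5,218.5,76,-8.6)])"
```

```text
t 17.65 at [526.6 219.9  78.3] psi -8.4 gap 0.734 F [-0.4 -0.1 -3.3] 67.2
(526.5, 218.5, 76, -8.6) -> [0.   0.03 0.05] [0.   0.   0.03]
```

Emit:
servo_tool(series=[0.55,0,0.03,0.05,0,0,0,0.55,0,0.03,0.05,0,0,0,0.85,0,0.03,0.05,0,0,0,1,0,0.03,0.05,0,0,0,1,0,0.03,0.05,0,0,0])

```text
time: 18.15
position: [0.5267, 0.2184, 0.0768]
tcp_rot: [0.997, -0.073, 0.0, -0.0]
ft_force: [0.4, 0.3, -0.0]
finger_gap: 1.002
finger_force: 0.0
```

Emit:
servo_tool(series=[1,0,0,-0.2,0,0,0,1,0,0,-0.6,0,0,0,1,0,0,-1.2,0,0,0,1,0,0,-1.6,0,0,0,1,0,0,-1.8,0,0,0])

```text
time: 18.65
position: [0.5271, 0.2186, 0.169]
tcp_rot: [0.997, -0.073, 0.002, -0.0]
ft_force: [0.0, -0.4, -0.9]
finger_gap: 0.998
finger_force: 0.0
```

Emit:
servo_tool(series=[1,0,0.8,0,0,0,0,1,0,1.8,0,0,0,0,1,0,2.8,0,0,0,0,1,0,3.8,0,0,0,0,1,0,4.6,0,0,0,0])

```text
time: 19.15
position: [0.492, -0.0112, 0.1666]
tcp_rot: [0.997, -0.074, -0.0, 0.0]
ft_force: [0.3, 0.1, -0.3]
finger_gap: 1.002
finger_force: 0.0
```

```bash
python3 -c "
from h import *
look();plan([(445,-125,110,-.3),(445,-125,3,-.3)])"
```

```text
top 624 -124 80 50 4.4 30 444 [327. 164.]
top 570 -409 98 54 7.4 31 733 [434. 186.]
top 444 -141 124 32 -3.0 33 427 [337. 238.]
top 382 -382 113 58 -0.5 31 949 [428. 257.]
top STACK 526 219 142 64 -8.4 106 1501 [191. 203.]
top tilt -0.0012 z 0.0323 2598
scene 489 -79 21 20 61.0 244 77 [265. 143.]
scene 385 -383 117 61 2.6 28 388 [235. 145.]
scene 572 -409 101 60 8.2 28 359 [187. 163.]
scene 448 -125 129 68 0.5 31 619 [267. 188.]
scene 627 -124 82 52 4.6 27 377 [223. 214.]
scene STACK 527 218 147 69 -9.2 104 1151 [329. 245.]
scene tilt 0.0002 z 0.0303 1480
t 19.25 at [492.2 -12.8 166.6] psi -8.67 gap 1.002 F [ 0.1  0.8 -0.5] 0.0
(445, -125, 110, -0.3) -> [-0.59  2.36  1.13] [ 0.   0.  -1.4]
(445, -125, 3, -0.3) -> [0.   0.   2.14] [0. 0. 0.]
```

Emit:
servo_tool(series=[1,-0.2,0.7,0.3,0,0,-0.5,1,-0.4,1.5,0.7,0,0,-1,1,-0.59,2.36,1.13,0,0,-1.4,1,-0.59,2.36,1.13,0,0,-1.4,1,-0.59,2.36,1.13,0,0,-1.4])

```text
time: 19.75
position: [0.4462, -0.1218, 0.1097]
tcp_rot: [1.0, -0.001, -0.0, -0.0]
ft_force: [0.4, -0.5, 0.4]
finger_gap: 0.999
finger_force: 0.0
```

Emit:
servo_tool(series=[1,0,0,0.4,0,0,0,1,0,0,0.9,0,0,0,1,0,0,1.4,0,0,0,1,0,0,1.4,0,0,0,1,0,0,1.4,0,0,0])

```text
time: 20.25
position: [0.4469, -0.1206, 0.0405]
tcp_rot: [1.0, 0.0, -0.0, -0.0]
ft_force: [0.4, -0.5, -0.5]
finger_gap: 1.005
finger_force: 0.0
```

```bash
python3 -c "
from h import *
plan([(445,-125,3,-.3),(445,-125,180,-.3),(490,20,180,-4),(526.5,218.5,180,-8.6)])"
```

```text
t 20.25 at [ 446.9 -120.6   40.5] psi 0.05 gap 1.005 F [ 0.4 -0.5 -0.5] 0.0
(445, -125, 3, -0.3) -> [-0.04  0.09  0.75] [-0.    0.    0.06]
(445, -125, 180, -0.3) -> [ 0.    0.   -3.54] [0. 0. 0.]
(490, 20, 180, -4) -> [ 0.88 -2.9   0.  ] [0.   0.   0.62]
(526.5, 218.5, 180, -8.6) -> [ 0.45 -4.01  0.  ] [0.   0.   0.77]
```

Emit:
servo_tool(series=[1,-0.04,0.09,0.2,0,0,0.06,1,-0.04,0.09,0.4,0,0,0.06,1,-0.04,0.09,0.6,0,0,0.06,1,-0.04,0.09,0.75,0,0,0.06,0.5,-0.04,0.09,0.75,0,0,0.06])

```text
time: 20.75
position: [0.444, -0.1259, 0.0015]
tcp_rot: [1.0, -0.003, -0.001, -0.0]
ft_force: [0.5, -0.2, -0.2]
finger_gap: 0.859
finger_force: 0.0
```

Emit:
servo_tool(series=[0.5,0,0,0,0,0,0,0.5,0,0,0,0,0,0,0.5,0,0,0,0,0,0,0.5,0,0,0,0,0,0,0.5,0,0,0,0,0,0])

```text
time: 21.25
position: [0.4445, -0.126, 0.0026]
tcp_rot: [1.0, -0.003, 0.0, 0.0]
ft_force: [0.1, 0.2, -1.6]
finger_gap: 0.688
finger_force: 64.6
```

Emit:
servo_tool(series=[0.5,0,0,-0.2,0,0,0,0.5,0,0,-0.7,0,0,0,0.5,0,0,-1.5,0,0,0,0.5,0,0,-2.4,0,0,0,0.5,0,0,-3.2,0,0,0])

```text
time: 21.75
position: [0.444, -0.1258, 0.1652]
tcp_rot: [1.0, -0.003, 0.0, 0.0]
ft_force: [0.8, -0.9, -2.5]
finger_gap: 0.69
finger_force: 65.3
```

Emit:
servo_tool(series=[0.5,0.1,-0.4,0,0,0,0.1,0.5,0.3,-1,0,0,0,0.25,0.5,0.5,-1.7,0,0,0,0.4,0.5,0.7,-2.4,0,0,0,0.55,0.5,0.88,-2.9,0,0,0,0.62])

```text
time: 22.25
position: [0.4892, 0.0206, 0.1633]
tcp_rot: [0.999, -0.036, 0.0, -0.0]
ft_force: [-0.1, -0.1, -2.4]
finger_gap: 0.694
finger_force: 65.4
```

Emit:
servo_tool(series=[0.5,0.07,-0.6,0,0,0,0.15,0.5,0.17,-1.5,0,0,0,0.3,0.5,0.27,-2.4,0,0,0,0.45,0.5,0.35,-3.2,0,0,0,0.6,0.5,0.42,-3.7,0,0,0,0.77])

```text
time: 22.75
position: [0.5232, 0.2043, 0.1632]
tcp_rot: [0.997, -0.076, 0.0, -0.0]
ft_force: [0.1, -1.4, -2.3]
finger_gap: 0.692
finger_force: 65.4
```

Emit:
servo_tool(series=[0.5,0,0,0,0,0,0,0.5,0,0,0.2,0,0,0,0.5,0,0,0.4,0,0,0,0.5,0,0,0.5,0,0,0,0.5,0,0,0.5,0,0,0])

```text
time: 23.25
position: [0.5231, 0.2008, 0.1365]
tcp_rot: [0.997, -0.077, -0.001, 0.0]
ft_force: [0.8, 0.3, -2.4]
finger_gap: 0.692
finger_force: 65.5
```

```bash
python3 -c "
from h import *
p,P=cloud('scene')
for o in blobs(P,.135,.2,(.4,.65),(.12,.32),30):print(*o)
plan([(526.5,218.5,113,-8.6)])"
```

```text
538 206 119 114 -67.7 165 1034 [321. 229.]
t 23.3 at [523.4 201.  137. ] psi -8.77 gap 0.697 F [ 0.  -0.4 -0.7] 65.5
(526.5, 218.5, 113, -8.6) -> [ 0.01 -0.36  0.48] [ 0.01  0.01 -0.03]
```

Emit:
servo_tool(series=[0.5,0.01,-0.2,0,0,0,0,0.5,0.01,-0.36,0.1,0,0,0,0.5,0.01,-0.36,0.3,0,0,0,0.5,0.01,-0.36,0.45,0,0,0,0.5,0.01,-0.36,0.53,0,0,0])

```text
time: 23.8
position: [0.5263, 0.2193, 0.1097]
tcp_rot: [0.997, -0.076, -0.001, 0.0]
ft_force: [-0.1, 0.6, -2.4]
finger_gap: 0.695
finger_force: 65.5
```

```bash
python3 -c "
from h import *
plan([(526.5,218.5,109,-8.6)])"
```

```text
t 23.8 at [526.3 219.3 109.7] psi -8.71 gap 0.695 F [-0.1  0.6 -2.4] 65.5
(526.5, 218.5, 109, -8.6) -> [0.01 0.02 0.01] [ 0.01  0.01 -0.02]
```

Emit:
servo_tool(series=[0.5,0,0.01,0.03,0,0,0,0.5,0,0.01,0.03,0,0,0,0.85,0,0.01,0.03,0,0,0,1,0,0.01,0.03,0,0,0,1,0,0.01,0.03,0,0,0])

```text
time: 24.3
position: [0.5269, 0.2189, 0.1099]
tcp_rot: [0.997, -0.076, 0.0, -0.0]
ft_force: [-0.1, 0.2, -0.1]
finger_gap: 1.0
finger_force: 0.0
```

Emit:
servo_tool(series=[1,0,0,-0.2,0,0,0,1,0,0,-0.6,0,0,0,1,0,0,-1.2,0,0,0,1,0,0,-1.6,0,0,0,1,0,0,-1.8,0,0,0])

```text
time: 24.8
position: [0.5272, 0.2191, 0.2021]
tcp_rot: [0.997, -0.076, 0.002, -0.001]
ft_force: [-0.5, 0.9, 0.1]
finger_gap: 1.003
finger_force: 0.0
```

Emit:
servo_tool(series=[1,0,0.8,0,0,0,0,1,0,1.8,0,0,0,0,1,0,2.8,0,0,0,0,1,0,3.8,0,0,0,0,1,0,4.6,0,0,0,0])

```text
time: 25.3
position: [0.491, -0.0105, 0.1996]
tcp_rot: [0.997, -0.076, -0.0, 0.0]
ft_force: [1.5, -0.1, 0.4]
finger_gap: 1.003
finger_force: 0.0
```

```bash
python3 -c "
from h import *
look();plan([(440,-200,130,-5),(382.5,-382.5,80,0.3),(382.5,-382.5,2,.3)])"
```

```text
top 630 -124 67 50 5.6 30 366 [326. 162.]
top 570 -409 98 54 8.0 31 739 [434. 186.]
top 382 -382 113 58 -0.8 31 948 [428. 256.]
top STACK 527 220 127 61 -7.7 140 1347 [189. 201.]
top tilt -0.0023 z 0.0322 2465
scene 486 -81 23 14 9.1 271 64 [265. 134.]
scene 384 -381 115 64 4.3 28 386 [235. 145.]
scene 573 -411 98 61 7.1 28 355 [187. 163.]
scene 627 -124 82 52 6.9 27 370 [223. 214.]
scene STACK 529 220 132 64 -8.2 138 988 [330. 237.]
scene tilt 0.0008 z 0.0304 1476
t 25.4 at [491.1 -12.  199.6] psi -8.97 gap 0.998 F [-0.9  0.7  0.8] 0.0
(440, -200, 130, -5) -> [-0.42  3.87  1.39] [ 0.01  0.   -0.66]
(382.5, -382.5, 80, 0.3) -> [-0.83  3.74  1.  ] [ 0.    0.   -0.88]
(382.5, -382.5, 2, 0.3) -> [0.   0.   1.56] [0. 0. 0.]
```

Emit:
servo_tool(series=[1,-0.08,0.7,0.2,0,0,-0.1,1,-0.16,1.5,0.5,0,0,-0.2,1,-0.25,2.3,0.8,0,0,-0.35,1,-0.35,3.1,1.1,0,0,-0.5,1,-0.42,3.87,1.39,0,0,-0.66])

```text
time: 25.9
position: [0.4413, -0.1974, 0.1295]
tcp_rot: [0.999, -0.041, -0.0, -0.0]
ft_force: [1.2, -0.0, -0.3]
finger_gap: 1.004
finger_force: 0.0
```

Emit:
servo_tool(series=[1,-0.2,0.9,0.2,0,0,-0.2,1,-0.4,1.9,0.5,0,0,-0.4,1,-0.6,2.8,0.8,0,0,-0.6,1,-0.83,3.74,1,0,0,-0.88,1,-0.83,3.74,1,0,0,-0.88])

```text
time: 26.4
position: [0.3835, -0.3834, 0.0786]
tcp_rot: [1.0, 0.003, -0.0, 0.0]
ft_force: [0.8, 0.5, 0.2]
finger_gap: 0.998
finger_force: 0.0
```

Emit:
servo_tool(series=[1,0,0,0,0,0,0,1,0,0,0.3,0,0,0,1,0,0,0.7,0,0,0,1,0,0,0.7,0,0,0,1,0,0,0.7,0,0,0])

```text
time: 26.9
position: [0.3855, -0.3784, 0.0455]
tcp_rot: [1.0, 0.005, -0.0, -0.0]
ft_force: [0.1, 0.6, -0.7]
finger_gap: 0.999
finger_force: 0.0
```

```bash
python3 -c "
from h import *
plan([(382.5,-382.5,2,0),(382.5,-382.5,190,0),(450,-180,190,-4),(490,0,190,-8),(526,218,190,-8.6)])"
```

```text
t 26.9 at [ 385.5 -378.4   45.5] psi 0.6 gap 0.999 F [ 0.1  0.6 -0.7] 0.0
(382.5, -382.5, 2, 0) -> [-0.06  0.08  0.87] [-0.   0.   0.1]
(382.5, -382.5, 190, 0) -> [ 0.    0.   -3.76] [0. 0. 0.]
(450, -180, 190, -4) -> [ 1.35 -4.05  0.  ] [0.   0.   0.67]
(490, 0, 190, -8) -> [ 0.55 -3.65  0.  ] [0.   0.   0.67]
(526, 218, 190, -8.6) -> [ 0.11 -4.42  0.  ] [0.  0.  0.1]
```

Emit:
servo_tool(series=[1,-0.06,0.08,0.2,0,0,0.1,1,-0.06,0.08,0.5,0,0,0.1,1,-0.06,0.08,0.75,0,0,0.1,1,-0.06,0.08,0.87,0,0,0.1,0.45,-0.06,0.08,0.87,0,0,0.1])

```text
time: 27.4
position: [0.3817, -0.3832, 0.0008]
tcp_rot: [1.0, -0.001, -0.0, -0.0]
ft_force: [0.6, -0.1, -0.8]
finger_gap: 0.857
finger_force: 0.0
```

Emit:
servo_tool(series=[0.45,0,0,0,0,0,0,0.45,0,0,0,0,0,0,0.45,0,0,0,0,0,0,0.45,0,0,0,0,0,0,0.45,0,0,0,0,0,0])

```text
time: 27.9
position: [0.3821, -0.3836, 0.0021]
tcp_rot: [1.0, -0.001, 0.0, 0.0]
ft_force: [0.0, 1.1, 6.0]
finger_gap: 0.644
finger_force: 64.3
```

Emit:
servo_tool(series=[0.45,0,0,-0.2,0,0,0,0.45,0,0,-0.8,0,0,0,0.45,0,0,-1.8,0,0,0,0.45,0,0,-2.8,0,0,0,0.45,0,0,-3.76,0,0,0])

```text
time: 28.4
position: [0.3815, -0.383, 0.1922]
tcp_rot: [1.0, -0.001, 0.0, 0.0]
ft_force: [-0.2, -0.8, -2.6]
finger_gap: 0.647
finger_force: 64.1
```

Emit:
servo_tool(series=[0.45,0.15,-0.5,0,0,0,0.1,0.45,0.4,-1.3,0,0,0,0.25,0.45,0.7,-2.2,0,0,0,0.4,0.45,1.05,-3.1,0,0,0,0.55,0.45,1.35,-4.05,0,0,0,0.67])

```text
time: 28.9
position: [0.4499, -0.1794, 0.1901]
tcp_rot: [0.999, -0.037, 0.0, 0.0]
ft_force: [1.4, 0.5, -2.2]
finger_gap: 0.643
finger_force: 64.3
```

Emit:
servo_tool(series=[0.45,0.11,-0.8,0,0,0,0.1,0.45,0.22,-1.5,0,0,0,0.25,0.45,0.33,-2.2,0,0,0,0.4,0.45,0.44,-2.9,0,0,0,0.55,0.45,0.55,-3.65,0,0,0,0.67])

```text
time: 29.4
position: [0.49, 0.0005, 0.1901]
tcp_rot: [0.997, -0.071, 0.0, 0.0]
ft_force: [0.7, -0.8, -1.3]
finger_gap: 0.644
finger_force: 64.3
```

Emit:
servo_tool(series=[0.45,0.02,-0.9,0,0,0,0,0.45,0.05,-1.8,0,0,0,0,0.45,0.08,-2.7,0,0,0,0.05,0.45,0.1,-3.6,0,0,0,0.1,0.45,0.11,-4.3,0,0,0,0.1])

```text
time: 29.9
position: [0.5257, 0.2135, 0.19]
tcp_rot: [0.997, -0.076, 0.0, -0.0]
ft_force: [0.9, -1.2, -2.1]
finger_gap: 0.647
finger_force: 64.2
```

Emit:
servo_tool(series=[0.45,0,0,0,0,0,0,0.45,0,0,0,0,0,0,0.45,0,0,0.2,0,0,0,0.45,0,0,0.4,0,0,0,0.45,0,0,0.4,0,0,0])

```text
time: 30.4
position: [0.5253, 0.21, 0.1678]
tcp_rot: [0.997, -0.077, -0.001, 0.001]
ft_force: [0.7, -0.7, -2.4]
finger_gap: 0.645
finger_force: 64.2
```

```bash
python3 -c "
from h import *
p,P=cloud('scene')
for o in blobs(P,.17,.23,(.4,.65),(.12,.32),30):print(*o)
plan([(526,218,145,-8.6)])"
```

```text
538 216 116 100 -68.8 195 893 [325. 222.]
t 30.45 at [525.6 210.2 168.5] psi -8.79 gap 0.643 F [ 0.2 -0.2 -1.8] 64.2
(526, 218, 145, -8.6) -> [-0.02 -0.16  0.47] [ 0.01  0.02 -0.03]
```

Emit:
servo_tool(series=[0.45,-0.02,-0.16,0,0,0,0,0.45,-0.02,-0.16,0.15,0,0,0,0.45,-0.02,-0.16,0.3,0,0,0,0.45,-0.02,-0.16,0.4,0,0,0,0.45,-0.02,-0.16,0.49,0,0,0])

```text
time: 30.95
position: [0.526, 0.2191, 0.1443]
tcp_rot: [0.997, -0.076, -0.0, 0.0]
ft_force: [-0.1, -0.4, -1.6]
finger_gap: 0.649
finger_force: 64.2
```

```bash
python3 -c "
from h import *
plan([(526,218,142,-8.6)])"
```

```text
t 30.95 at [526.  219.1 144.3] psi -8.72 gap 0.649 F [-0.1 -0.4 -1.6] 64.2
(526, 218, 142, -8.6) -> [0.   0.02 0.05] [ 0.    0.01 -0.02]
```

Emit:
servo_tool(series=[0.45,0,0.02,0.04,0,0,0,0.45,0,0.02,0.04,0,0,0,0.8,0,0.02,0.04,0,0,0,1,0,0.02,0.04,0,0,0,1,0,0.02,0.04,0,0,0])

```text
time: 31.45
position: [0.5262, 0.2182, 0.1434]
tcp_rot: [0.997, -0.076, 0.0, -0.0]
ft_force: [-0.4, 0.5, 0.1]
finger_gap: 1.001
finger_force: 0.0
```

Emit:
servo_tool(series=[1,0,0,-0.2,0,0,0,1,0,0,-0.6,0,0,0,1,0,0,-1.2,0,0,0,1,0,0,-1.6,0,0,0,1,0,0,-1.8,0,0,0])

```text
time: 31.95
position: [0.5265, 0.2184, 0.2356]
tcp_rot: [0.997, -0.076, 0.002, -0.001]
ft_force: [0.7, -0.2, -0.5]
finger_gap: 1.003
finger_force: 0.0
```

Emit:
servo_tool(series=[1,0,0.8,0,0,0,0,1,0,1.8,0,0,0,0,1,0,2.8,0,0,0,0,1,0,3.8,0,0,0,0,1,0,4.6,0,0,0,0])

```text
time: 32.45
position: [0.4903, -0.0113, 0.2331]
tcp_rot: [0.997, -0.076, -0.0, 0.0]
ft_force: [0.7, 0.2, 0.2]
finger_gap: 1.001
finger_force: 0.0
```

```bash
python3 -c "
from h import *
look();plan([(530,-200,160,0),(570,-409,80,7.7),(570,-409,2,7.7)])"
```

```text
top 642 -123 50 43 -84.8 30 285 [326. 159.]
top 533 -431 96 55 9.0 31 761 [442. 199.]
top STACK 526 218 111 58 -7.6 172 1184 [187. 199.]
top tilt -0.0013 z 0.0322 2373
scene 536 -431 102 59 8.4 28 344 [193. 155.]
scene 627 -125 83 53 7.9 27 373 [223. 214.]
scene STACK 528 219 115 60 -8.2 170 859 [331. 228.]
scene tilt 0.0009 z 0.0303 1474
t 32.55 at [490.5 -12.7 233.1] psi -8.96 gap 0.998 F [ 0.5 -0.3  0.3] 0.0
(530, -200, 160, 0) -> [1.36 3.58 1.46] [ 0.01  0.   -1.49]
(570, -409, 80, 7.7) -> [0.8  4.18 1.6 ] [ 0.    0.   -1.28]
(570, -409, 2, 7.7) -> [0.   0.   1.56] [0. 0. 0.]
```

Case E was knocked aside and is now at (533,-431), so I'm re-aiming there.

Emit:
servo_tool(series=[1,0.25,0.7,0.3,0,0,-0.3,1,0.5,1.4,0.6,0,0,-0.6,1,0.8,2.1,0.9,0,0,-0.9,1,1.1,2.9,1.2,0,0,-1.2,1,1.36,3.58,1.46,0,0,-1.49])

```text
time: 33.05
position: [0.5316, -0.1977, 0.1592]
tcp_rot: [1.0, 0.003, -0.0, -0.0]
ft_force: [-0.3, 0.7, 0.3]
finger_gap: 0.994
finger_force: 0.0
```

Emit:
servo_tool(series=[1,0.01,0.9,0.3,0,0,-0.3,1,0.02,1.9,0.7,0,0,-0.6,1,0.03,2.9,1.1,0,0,-0.9,1,0.05,3.8,1.4,0,0,-1.2,1,0.06,4.62,1.6,0,0,-1.45])

```text
time: 33.55
position: [0.5352, -0.4284, 0.0785]
tcp_rot: [0.997, 0.079, -0.0, -0.001]
ft_force: [1.0, 1.1, -0.3]
finger_gap: 1.002
finger_force: 0.0
```

Emit:
servo_tool(series=[1,0,0,0,0,0,0,1,0,0,0.3,0,0,0,1,0,0,0.7,0,0,0,1,0,0,0.7,0,0,0,1,0,0,0.7,0,0,0])

```text
time: 34.05
position: [0.5355, -0.4261, 0.0449]
tcp_rot: [0.997, 0.078, -0.0, -0.0]
ft_force: [-0.3, -0.3, 0.5]
finger_gap: 1.0
finger_force: 0.0
```

```bash
python3 -c "
from h import *
plan([(534,-431,2,8.7),(534,-431,230,8.7),(530,-210,230,2),(528,0,230,-5),(526,218,230,-8.6)])"
```

```text
t 34.05 at [ 535.5 -426.1   44.9] psi 8.99 gap 1.0 F [-0.3 -0.3  0.5] 0.0
(534, -431, 2, 8.7) -> [-0.04  0.09  0.86] [-0.01  0.01  0.05]
(534, -431, 230, 8.7) -> [ 0.    0.   -4.56] [0. 0. 0.]
(530, -210, 230, 2) -> [ 0.59 -4.38  0.  ] [0.   0.   1.12]
(528, 0, 230, -5) -> [ 0.11 -4.2   0.  ] [0.   0.   1.17]
(526, 218, 230, -8.6) -> [-0.42 -4.34  0.  ] [0.  0.  0.6]
```

Emit:
servo_tool(series=[1,-0.04,0.09,0.2,0,0,0.05,1,-0.04,0.09,0.5,0,0,0.05,1,-0.04,0.09,0.75,0,0,0.05,1,-0.04,0.09,0.86,0,0,0.05,0.4,-0.04,0.09,0.86,0,0,0.05])

```text
time: 34.55
position: [0.5334, -0.4317, 0.0006]
tcp_rot: [0.997, 0.075, -0.001, -0.001]
ft_force: [-0.2, 0.3, -0.7]
finger_gap: 0.857
finger_force: 0.0
```

Emit:
servo_tool(series=[0.4,0,0,0,0,0,0,0.4,0,0,0,0,0,0,0.4,0,0,0,0,0,0,0.4,0,0,0,0,0,0,0.4,0,0,0,0,0,0])

```text
time: 35.05
position: [0.5341, -0.4324, 0.0026]
tcp_rot: [0.997, 0.075, 0.0, 0.0]
ft_force: [0.6, 0.1, 5.3]
finger_gap: 0.6
finger_force: 63.4
```

Emit:
servo_tool(series=[0.4,0,0,-0.2,0,0,0,0.4,0,0,-0.9,0,0,0,0.4,0,0,-1.9,0,0,0,0.4,0,0,-2.9,0,0,0,0.4,0,0,-3.9,0,0,0])

```text
time: 35.55
position: [0.5334, -0.4317, 0.1994]
tcp_rot: [0.997, 0.075, -0.0, -0.0]
ft_force: [0.6, 0.1, -1.0]
finger_gap: 0.596
finger_force: 63.0
```

Emit:
servo_tool(series=[0.4,0.07,-0.5,-0.3,0,0,0.1,0.4,0.2,-1.4,-0.4,0,0,0.3,0.4,0.33,-2.4,-0.4,0,0,0.6,0.4,0.46,-3.4,-0.4,0,0,0.9,0.4,0.59,-4.38,-0.4,0,0,1.12])

```text
time: 36.05
position: [0.5295, -0.2095, 0.2175]
tcp_rot: [1.0, 0.016, 0.0, 0.0]
ft_force: [1.3, 0.3, -2.0]
finger_gap: 0.603
finger_force: 63.1
```

Emit:
servo_tool(series=[0.4,0.02,-0.8,0,0,0,0.2,0.4,0.04,-1.7,0,0,0,0.45,0.4,0.06,-2.6,0,0,0,0.7,0.4,0.09,-3.4,0,0,0,0.95,0.4,0.11,-4.2,0,0,0,1.17])

```text
time: 36.55
position: [0.5282, 0.0004, 0.2175]
tcp_rot: [0.999, -0.045, 0.0, 0.0]
ft_force: [0.6, 1.0, -1.0]
finger_gap: 0.596
finger_force: 63.1
```

Emit:
servo_tool(series=[0.4,-0.08,-0.8,0,0,0,0.1,0.4,-0.17,-1.7,0,0,0,0.25,0.4,-0.26,-2.6,0,0,0,0.4,0.4,-0.34,-3.5,0,0,0,0.5,0.4,-0.4,-4.1,0,0,0,0.6])

```text
time: 37.05
position: [0.5264, 0.2072, 0.2174]
tcp_rot: [0.997, -0.076, 0.0, -0.0]
ft_force: [0.6, 0.1, -1.0]
finger_gap: 0.6
finger_force: 63.1
```

Emit:
servo_tool(series=[0.4,0,0,0,0,0,0,0.4,0,0,0,0,0,0,0.4,0,0,0.2,0,0,0,0.4,0,0,0.3,0,0,0,0.4,0,0,0.3,0,0,0])

```text
time: 37.55
position: [0.5268, 0.2036, 0.2009]
tcp_rot: [0.997, -0.077, -0.001, 0.0]
ft_force: [0.3, -0.2, -1.8]
finger_gap: 0.595
finger_force: 63.1
```

```bash
python3 -c "
from h import *
p,P=cloud('scene')
for o in blobs(P,.205,.26,(.4,.65),(.1,.34),30):print(*o)
plan([(526,218,176,-8.6)])"
```

```text
531 206 104 96 -57.2 228 764 [324. 210.]
t 37.6 at [527.1 203.8 201.4] psi -8.79 gap 0.594 F [ 0.2 -0.2 -2.1] 63.1
(526, 218, 176, -8.6) -> [-0.06 -0.28  0.51] [ 0.01  0.01 -0.03]
```

Emit:
servo_tool(series=[0.4,-0.06,-0.15,0,0,0,0,0.4,-0.06,-0.28,0.15,0,0,0,0.4,-0.06,-0.28,0.3,0,0,0,0.4,-0.06,-0.28,0.4,0,0,0,0.4,-0.06,-0.28,0.5,0,0,0])

```text
time: 38.1
position: [0.5261, 0.2189, 0.1763]
tcp_rot: [0.997, -0.076, -0.0, 0.0]
ft_force: [-0.2, 0.2, -2.0]
finger_gap: 0.597
finger_force: 63.1
```

```bash
python3 -c "
from h import *
plan([(526,218,174.5,-8.6)])"
```

```text
t 38.1 at [526.1 218.9 176.3] psi -8.71 gap 0.597 F [-0.2  0.2 -2. ] 63.1
(526, 218, 174.5, -8.6) -> [0.   0.02 0.04] [ 0.    0.   -0.02]
```

Emit:
servo_tool(series=[0.4,0,0.01,0.04,0,0,0,0.4,0,0.01,0.04,0,0,0,0.8,0,0.01,0.04,0,0,0,1,0,0.01,0.04,0,0,0,1,0,0.01,0.04,0,0,0])

```text
time: 38.6
position: [0.5263, 0.2183, 0.1751]
tcp_rot: [0.997, -0.076, 0.0, 0.0]
ft_force: [0.7, -0.3, -0.1]
finger_gap: 0.997
finger_force: 0.0
```

Emit:
servo_tool(series=[1,0,0,-0.2,0,0,0,1,0,0,-0.6,0,0,0,1,0,0,-1.2,0,0,0,1,0,0,-1.6,0,0,0,1,0,0,-1.6,0,0,0])

```text
time: 39.1
position: [0.5271, 0.2187, 0.2584]
tcp_rot: [0.997, -0.076, 0.003, -0.001]
ft_force: [1.2, -0.2, 0.4]
finger_gap: 0.997
finger_force: 0.0
```

Emit:
servo_tool(series=[1,0,0.8,0,0,0,0,1,0,1.8,0,0,0,0,1,0,2.8,0,0,0,0,1,0,3.8,0,0,0,0,1,0,4.6,0,0,0,0])

```text
time: 39.6
position: [0.4904, -0.0111, 0.2548]
tcp_rot: [0.997, -0.076, -0.0, 0.0]
ft_force: [0.3, -0.5, -0.4]
finger_gap: 0.998
finger_force: 0.0
```

```bash
python3 -c "
from h import *
look();plan([(625,-124,80,5.5),(625,-124,2,5.5)])"
```

```text
top 646 -123 51 36 -85.7 30 226 [326. 158.]
top STACK 525 218 95 54 -9.7 204 1037 [184. 198.]
top tilt -0.0032 z 0.0321 2265
scene 627 -125 83 53 6.5 27 377 [223. 214.]
scene STACK 527 219 100 55 -10.4 202 715 [332. 219.]
scene tilt -0.0015 z 0.0304 1472
t 39.7 at [490.5 -12.5 254.8] psi -8.96 gap 1.001 F [ 0.2  0.  -0.3] 0.0
(625, -124, 80, 5.5) -> [3.01 1.78 3.5 ] [ 0.01  0.01 -2.41]
(625, -124, 2, 5.5) -> [0.   0.   1.56] [0. 0. 0.]
```

Emit:
servo_tool(series=[1,0.7,0.4,0.7,0,0,-0.6,1,1.4,0.8,1.4,0,0,-1.2,1,2.1,1.2,2.1,0,0,-1.8,1,2.7,1.6,2.8,0,0,-2.41,1,3,1.78,3.5,0,0,-2.41])

```text
time: 40.2
position: [0.628, -0.1206, 0.0787]
tcp_rot: [0.999, 0.051, 0.001, 0.0]
ft_force: [0.6, 0.1, 0.2]
finger_gap: 1.001
finger_force: 0.0
```

Emit:
servo_tool(series=[1,0,0,0,0,0,0,1,0,0,0.3,0,0,0,1,0,0,0.7,0,0,0,1,0,0,0.7,0,0,0,1,0,0,0.7,0,0,0])

```text
time: 40.7
position: [0.6262, -0.119, 0.0463]
tcp_rot: [0.999, 0.05, 0.001, 0.0]
ft_force: [-0.3, 0.5, 0.0]
finger_gap: 1.0
finger_force: 0.0
```

```bash
python3 -c "
from h import *
plan([(624,-124,1,5.5),(624,-124,250,5.5),(575,40,250,-2),(526,218,250,-8.6)])"
```

```text
t 40.7 at [ 626.2 -119.    46.3] psi 5.78 gap 1.0 F [-0.3  0.5  0. ] 0.0
(624, -124, 1, 5.5) -> [-0.05  0.1   0.91] [ 0.   -0.01  0.05]
(624, -124, 250, 5.5) -> [ 0.    0.   -4.98] [0. 0. 0.]
(575, 40, 250, -2) -> [-0.66 -3.36  0.  ] [0.   0.   1.25]
(526, 218, 250, -8.6) -> [-1.1  -3.52  0.  ] [0.  0.  1.1]
```

Emit:
servo_tool(series=[1,-0.05,0.1,0.2,0,0,0.05,1,-0.05,0.1,0.5,0,0,0.05,1,-0.05,0.1,0.75,0,0,0.05,1,-0.05,0.1,0.89,0,0,0.05,0.35,-0.05,0.1,0.89,0,0,0.05])

```text
time: 41.2
position: [0.6235, -0.1247, -0.001]
tcp_rot: [0.999, 0.047, -0.001, -0.0]
ft_force: [0.0, -0.2, 0.5]
finger_gap: 0.858
finger_force: 0.0
```

Emit:
servo_tool(series=[0.35,0,0,0,0,0,0,0.35,0,0,0,0,0,0,0.35,0,0,0,0,0,0,0.35,0,0,0,0,0,0,0.35,0,0,0,0,0,0])

```text
time: 41.7
position: [0.6244, -0.125, 0.001]
tcp_rot: [0.999, 0.047, 0.0, 0.0]
ft_force: [0.6, 0.6, 4.7]
finger_gap: 0.553
finger_force: 62.8
```

Emit:
servo_tool(series=[0.35,0,0,-0.2,0,0,0,0.35,0,0,-1,0,0,0,0.35,0,0,-2,0,0,0,0.35,0,0,-3,0,0,0,0.35,0,0,-4,0,0,0])

```text
time: 42.2
position: [0.6235, -0.1248, 0.203]
tcp_rot: [0.999, 0.047, -0.0, 0.0]
ft_force: [0.8, -0.3, -1.8]
finger_gap: 0.552
finger_force: 62.1
```

Emit:
servo_tool(series=[0.35,0,0,-0.6,0,0,0,0.35,-0.1,-0.6,-0.98,0,0,0.3,0.35,-0.3,-1.5,-0.98,0,0,0.6,0.35,-0.5,-2.4,-0.98,0,0,0.9,0.35,-0.66,-3.36,-0.98,0,0,1.25])

```text
time: 42.7
position: [0.5742, 0.0404, 0.2502]
tcp_rot: [1.0, -0.019, 0.0, 0.0]
ft_force: [0.7, 0.1, -1.3]
finger_gap: 0.546
finger_force: 62.3
```

Emit:
servo_tool(series=[0.35,-0.25,-0.8,0,0,0,0.25,0.35,-0.5,-1.6,0,0,0,0.5,0.35,-0.75,-2.4,0,0,0,0.75,0.35,-0.95,-3.1,0,0,0,1.0,0.35,-1.05,-3.4,0,0,0,1.1])

```text
time: 43.2
position: [0.5276, 0.2136, 0.25]
tcp_rot: [0.997, -0.075, -0.0, -0.0]
ft_force: [-0.8, -0.6, -1.2]
finger_gap: 0.55
finger_force: 62.2
```

Emit:
servo_tool(series=[0.35,0,0,0,0,0,0,0.35,0,0,0,0,0,0,0.35,0,0,0.2,0,0,0,0.35,0,0,0.3,0,0,0,0.35,0,0,0.3,0,0,0])

```text
time: 43.7
position: [0.5288, 0.2101, 0.2333]
tcp_rot: [0.997, -0.076, -0.001, 0.0]
ft_force: [-0.3, -0.4, -1.4]
finger_gap: 0.549
finger_force: 62.2
```

```bash
python3 -c "
from h import *
p,P=cloud('scene')
for o in blobs(P,.232,.28,(.4,.65),(.1,.34),30):print(*o)
plan([(526,218,208,-8.6)])"
```

```text
540 212 78 73 -74.9 259 607 [326. 204.]
t 43.75 at [529.  210.3 233.8] psi -8.71 gap 0.554 F [ 0.6  0.2 -1.1] 62.2
(526, 218, 208, -8.6) -> [-0.08 -0.14  0.52] [ 0.01  0.01 -0.02]
```

Emit:
servo_tool(series=[0.35,-0.08,-0.14,0,0,0,0,0.35,-0.08,-0.14,0.15,0,0,0,0.35,-0.08,-0.14,0.3,0,0,0,0.35,-0.08,-0.14,0.42,0,0,0,0.35,-0.08,-0.14,0.52,0,0,0])

```text
time: 44.25
position: [0.5259, 0.2185, 0.2077]
tcp_rot: [0.997, -0.075, -0.0, 0.0]
ft_force: [-0.7, 0.5, -0.6]
finger_gap: 0.551
finger_force: 62.2
```

```bash
python3 -c "
from h import *
plan([(526,218,206,-8.6)])"
```

```text
t 44.25 at [525.9 218.5 207.7] psi -8.66 gap 0.551 F [-0.7  0.5 -0.6] 62.2
(526, 218, 206, -8.6) -> [0.   0.01 0.03] [ 0.    0.01 -0.01]
```

Emit:
servo_tool(series=[0.35,0,0,0.04,0,0,0,0.35,0,0,0.04,0,0,0,0.8,0,0,0.04,0,0,0,1,0,0,0.04,0,0,0,1,0,0,0.04,0,0,0])

```text
time: 44.75
position: [0.5262, 0.2185, 0.2068]
tcp_rot: [0.997, -0.075, 0.0, -0.0]
ft_force: [0.7, -0.2, 1.1]
finger_gap: 1.001
finger_force: 0.0
```

Emit:
servo_tool(series=[1,0,0,-0.2,0,0,0,1,0,0,-0.6,0,0,0,1,0,0,-1.2,0,0,0,1,0,0,-1.6,0,0,0,1,0,0,-1.6,0,0,0])

```text
time: 45.25
position: [0.5269, 0.2188, 0.29]
tcp_rot: [0.997, -0.075, 0.003, -0.001]
ft_force: [0.2, -0.5, 0.2]
finger_gap: 1.001
finger_force: 0.0
```

Emit:
servo_tool(series=[1,0,0.8,0,0,0,0,1,0,1.8,0,0,0,0,1,0,2.8,0,0,0,0,1,0,3.8,0,0,0,0,1,0,4.6,0,0,0,0])

```text
time: 45.75
position: [0.4905, -0.011, 0.2863]
tcp_rot: [0.997, -0.076, -0.0, 0.0]
ft_force: [0.4, 0.7, 0.5]
finger_gap: 1.005
finger_force: 0.0
```

```bash
python3 -c "
from h import *
look()
p,P=cloud('scene')
cv2.imwrite('pics/end.png',cv2.resize(p[120:330,180:460,::-1],(800,600),interpolation=cv2.INTER_CUBIC))"
```

```text
top STACK 525 219 81 50 -8.9 234 868 [182. 196.]
top tilt -0.0038 z 0.0322 2169
scene STACK 528 219 84 51 -9.1 232 580 [333. 210.]
scene tilt 0.0005 z 0.0303 1471
```

View pics/end.png

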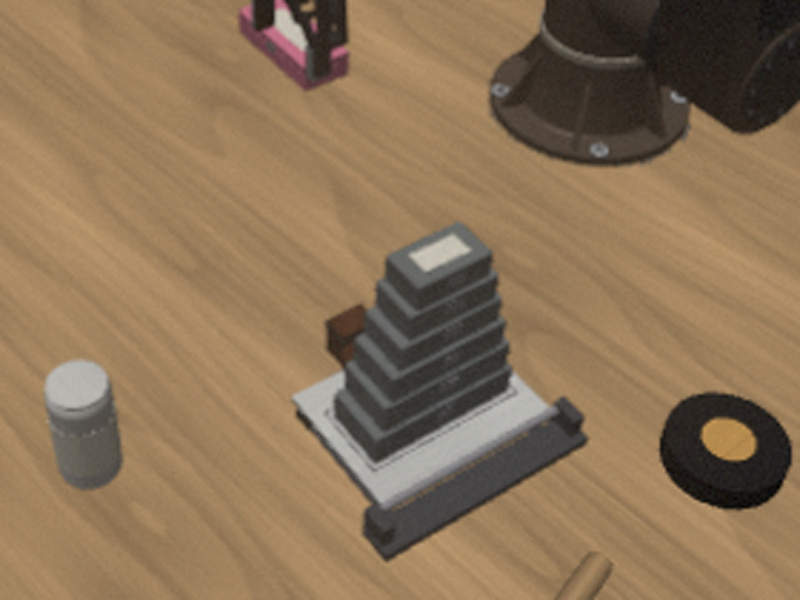

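The picture shows all six cases in one column (425,340), inside the scribed rectangle. The wedge head is at (350,335), and the bystanders have not moved.

```bash
python3 -c "
from station import *
print(hand_in())"
```

```text
the job is handed in; nothing more can be done
None
```

I handed the job in at about 46 s, with the plate reading level within 0.004 rad on its wedge and all six grey cases in one centred column, A at the bottom to F on top; `hand_in()` gave no verdict.

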